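# Load the lapping jig by pushing the discs into their recesses

### The arm

A 7-joint arm with a two-finger parallel gripper is mounted at the origin on the work surface. World frame = base frame: x ahead of the robot, y to its left, z up, the work surface at z = 0. Lengths are in m, angles in rad, forces in N, time in s.
With the tool pointing down it reaches from about 0.4 to 0.85 m from the base axis. Payload 10.4 kg.
Tool frame: the origin (TCP) lies between the finger pads; the fingertips stand 19 mm ahead of it and the grasp point (between the pads) is the TCP; z points along the fingers, y is the direction in which the jaws open and shut (so a half turn about z gives the same grasp; the last joint's range is limited). The gripper opens to 85 mm and grips with 20 to 120 N. Pads are 22 mm wide; open, the fingers measure 114 mm over their backs; the gripper's body (76 mm by 85 mm) begins 54 mm behind the grasp point. The pads swing forward as they close: fully open they stand 13 mm farther back than shut.
Start: joints at [-1.145, 0.332, -0.065, 1.46, 0.022, 1.35, -0.088], TCP at [0.271, 0.563, 0.25] pointing down, gripper open.
Joint ranges: [-2.6, 2.6], [-0.5, 2.12], [-1.47, 1.34], [0.16, 2.42], [-1.27, 4.41], [0.06, 2.06], [-2.6, 2.6]. Speed limits (rad/s): [2.22, 2.22, 2.79, 2.79, 3.14, 3.14, 3.14].

### API

Orientations are given as a unit quaternion [x, y, z, w].
In Python, from workcell import manip gives the robot as it stands.
- The arm moves only by the shell command python3 -m jog 'ROWS' [FORCE]. ROWS is JSON, a list of rows, each an object with "offset": the shift along the tool's x, y, z as a fraction of full scale, a list of three; "rotation": the turn, a rotation vector about the tool's x, y, z as a fraction of full scale, a list of three; "fingers": the opening, from -1 (shut) to 1 (fully open), so that 0 is half open. A call has 1 to 8 rows; each row shifts and turns the commanded pose from where the row before left it, along the tool's axes as they then stand; what a row does not reach is not made up. Full scale, the value 1, is 0.15 m for a shift and 2 rad for a turn. A row lasts 1/8 s, in which the tool goes at most 62.5 mm and 10.7 degrees, less where a joint would pass 70% of its speed; a pose out of reach is approached as far as the arm can. A call with a number of a shift or a turn outside -1 to 1 is refused whole. A call with a gripper value outside its range is refused whole. The fingers move at their own pace and stop on an object; FORCE is the grip in N (left out, the last holds). Time passes only in rows, so rows that do not move let the fingers close. It gives the time, the measured TCP pose, the force and the opening at its end, in the units of the state.
- manip.get_obs(): the state, without advancing time (a new reading comes with each control period).
- manip.camera(name): name is "scene" or "top" or "wrist"; returns the picture (420x560x3 uint8, red, green, blue); there is no depth.
- manip.camera_info(name): a dict with "mtx" (3x3 intrinsics, pixels), "xyz" and "rotation" of the camera in the world. Camera axes: x right, y down, z forward; pixel columns grow to the right and rows downward; lengths in m; the calibration is good to about 2 mm. A picture is of the moment at which its call begins: read the wrist's pose just before it. camera_info takes no time and is no camera call; for the wrist camera it gives the pose at the moment of the call.
- manip.hand_in(): hands the job in, once; it reports no verdict.
Trained networks look in the newest picture that a camera, given by its name, has taken for a name from the list of things; names that differ only in an ending like _2 or _b are one class to them, and where a whole thing is asked for, a point or a joint stands for the part that bears it (a point fixed in the world has none). Each returns a list of dicts, best first, with "conf" (0 to 1); they miss things now and then, are a little off and sometimes report something else, mostly with a low value. They report only what shows in the picture. A call takes as long as a camera call. They do not tell look-alikes from the thing itself.
- manip.recognise(camera, query): "bbox" ([left, top, right, bottom] in pixels, round what is visible of it).
The state is a dict: "clock": time; "joint_pos": joint angles; "joint_velocities": joint speeds; "tau": joint torques, N m; "position": TCP position; "ee_rot": TCP orientation; "ft_force": force on the tool from outside, world axes, zero at the start; "torque": the same for the moment, N m; "grip_width": opening from 0.0 (shut) to 1.0 (fully open).
Only numpy, scipy, OpenCV 4.12 (cv2) and the standard library are available. Lean on these libraries where they do the work, as an engineer would, in place of code of your own. Each camera call takes 0.05 s, during which the arm holds its last target. There are 200 camera calls.

### The job

Load the lapping jig without gripping or lifting anything: with the fingertips, gently push the black valve plate across the jig's deck until it drops over the rim into the wide recess, then push the white ceramic spacer across until it drops into the narrow recess. Both must finish lying flat on the floors of their recesses. Leave everything else where it is, including the pin and the nut standing on the jig, and finish with the hand clear.

Things in the scene. Friction and masses are not known exactly. Their poses are not given: they have to be found in the camera images.
- jig: aluminium jig plate fixed to the bench, 260 (its x) by 210 (its y) by 22 mm high, at any yaw; origin at the centre of its underside, so its deck is 22 mm above the bench. The bench is at z = 0. Two round blind recesses, 8 mm deep with thin cork-brown floors, are sunk in the deck, in opposite corners; the deck has no edge wall.
- wide_recess (a point): centre of the mouth of the wide recess, at deck height; recess diameter 66 mm, depth 8 mm; at (-70, -45) mm in the jig's frame; axes as the jig's
- narrow_recess (a point): centre of the mouth of the narrow recess, at deck height; recess diameter 46 mm, depth 8 mm; at (70, 45) mm in the jig's frame; axes as the jig's
- valve_plate: the valve plate: blackened steel disc, diameter 60 mm, 12 mm thick, about 0.25 kg, with two kidney ports and a bore marked on its flat top; lies loose on the deck about 95 mm from the wide recess, the way between them free; origin at the centre of its underside, z up. Seated, its top stands 4 mm above the deck.
- valve_plate_center (a point): centre of the valve plate, half-way up (6 mm above its underside)
- spacer: the spacer: white ceramic disc, diameter 40 mm, 12 mm thick, about 60 g; lies loose on the deck about 100 mm from the narrow recess, the way between them free; origin at the centre of its underside, z up. Seated, its top stands 4 mm above the deck.
- spacer_center (a point): centre of the spacer, half-way up (6 mm above its underside)
- pin: bystander: loose steel gauge pin standing on the middle of the jig, 36 mm high, 12 mm diameter with an 18 mm head; origin at its foot
- nut: bystander: loose hexagon steel nut lying on the middle of the jig, 20 mm across, 9 mm high; origin under its centre
- lap_ring: bystander: bronze lapping ring lying on the bench left of the jig, outer diameter 96 mm, 18 mm high; origin under its centre
- template: bystander: round steel bolt circle template lying on the bench right of the jig, diameter 110 mm, 4 mm thick; origin under its centre
- jar: bystander: jar of 60 mm diameter, 65 mm high, standing on the bench far left; origin under its centre
- brush: bystander: brush lying on the bench far right; origin on the underside
Not all that is in view belongs to the job. Several things have the shape of the spacer; the one meant has the colours described above. There is more than one size of the valve_plate; the job needs the larger.

How it is judged:
By the outcome, as a careful person would: the job done as asked, in the order asked, and still so for the second after the job is handed in, with the robot touching nothing.
It also fails if it takes over 48 s, if anything falls off the work surface, if the arm or the gripper's body presses on something with over 40 N, if the wrist force passes 120 N, or if a joint passes its speed limit or range.

## Working session

There is one attempt and no reset: what is moved stays moved. The work goes in short steps, Python scripts to look and compute and a shell command to move; the robot and the scene stay as the last step left them, time stands still between calls to the robot, and variables do not carry over. Pictures are saved under pics/ and viewed, about 8 in all and at most 12, crops included, and the job is handed in when it is done.

```bash
ls; mkdir -p pics; python3 - <<'E'
from workcell import manip
import cv2
o=manip.get_obs(); print(o)
for c in("top","scene"):
    im=manip.camera(c); cv2.imwrite(f"pics/{c}0.png",im[:,:,::-1])
    print(c,manip.camera_info(c))
    for q in ("jig","wide_recess","narrow_recess","valve_plate","spacer","pin","nut"):
        try: print(q,[(([round(v) for v in d["bbox"]]),round(d["conf"],2)) for d in manip.recognise(c,q)])
        except Exception as e: print(q,e)
E
```

```text
pics
{'clock': 0.0, 'joint_pos': array([-1.14458892,  0.33284538, -0.06469773,  1.46095184,  0.02156999,
        1.34986708, -0.08853797]), 'joint_velocities': array([ 0.0001443 ,  0.00040999,  0.00039153, -0.00013668,  0.00175638,
       -0.0001408 ,  0.00077403]), 'tau': array([ 2.94769666e-05, -6.25446439e+01,  4.89111221e-02, -3.91605020e+01,
        1.61505968e-02,  9.96323128e-03, -3.48162553e-05]), 'position': array([0.271029  , 0.56279582, 0.24952741]), 'ee_rot': array([ 2.22537436e-01,  9.74923902e-01, -6.75285480e-04, -1.36042720e-04]), 'ft_force': array([-0.05672255, -0.06854463,  0.27478723]), 'torque': array([-0.00662328,  0.02616945,  0.0145577 ]), 'grip_width': 0.999569474549577}
top {'mtx': array([[514.30169189,   0.        , 271.76205803],
       [  0.        , 514.30169189, 208.11966201],
       [  0.        ,   0.        ,   1.        ]]), 'xyz': array([ 0.42608675, -0.0251752 ,  1.26286613]), 'rotation': array([-0.69936229,  0.71397185, -0.01865291,  0.02808314])}
jig [([181, 122, 307, 257], 0.58), ([229, 189, 234, 195], 0.45)]
wide_recess [([182, 122, 307, 254], 
[... 222 characters left out ...]

pin [([226, 187, 234, 195], 0.57)]
nut [([254, 175, 265, 183], 0.45)]
scene {'mtx': array([[512.42872968,   0.        , 277.0128921 ],
       [  0.        , 512.42872968, 210.72070361],
       [  0.        ,   0.        ,   1.        ]]), 'xyz': array([ 0.96824075, -0.73263597,  0.96890709]), 'rotation': array([ 0.88760674,  0.26640057, -0.09816982, -0.36269504])}
jig [([249, 190, 355, 267], 0.59)]
wide_recess [([245, 190, 356, 268], 0.94)]
narrow_recess [([246, 192, 357, 266], 0.76)]
valve_plate [([269, 196, 292, 214], 0.92), ([240, 166, 260, 178], 0.75)]
spacer [([263, 282, 280, 301], 0.55), ([323, 234, 337, 247], 0.5)]
pin [([303, 198, 311, 213], 0.48)]
nut [([300, 232, 308, 234], 0.53)]
```

```bash
python3 - <<'E'
import cv2
im=cv2.imread("pics/top0.png"); cv2.imwrite("pics/topcrop.png",cv2.resize(im[100:310,130:390],None,fx=3,fy=3*0.95,interpolation=cv2.INTER_CUBIC)[:600])
E
```

```text
(no output)
```

View pics/topcrop.png

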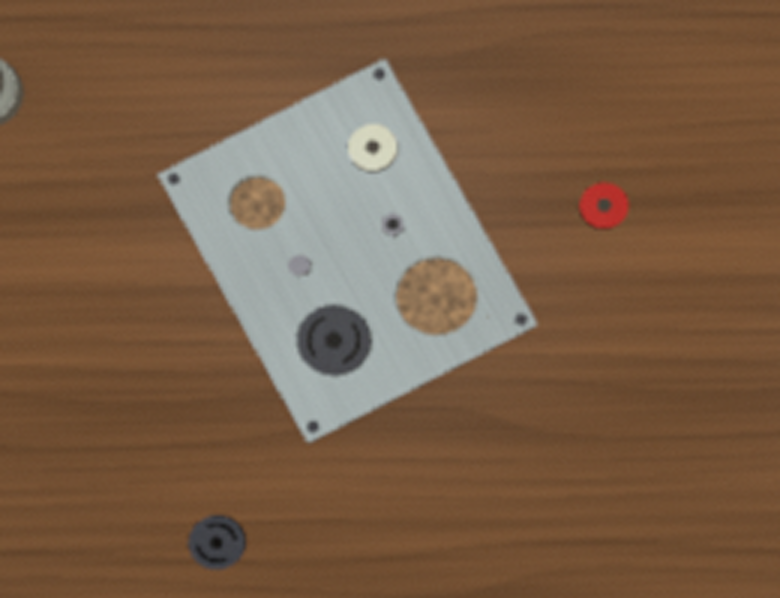

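The top view shows the jig turned about 60°.
- **Valve plate:** the large black plate is on the deck at about (241,219). The smaller one at (200,288) on the bench is a look-alike. I want the larger, on-deck one.
- **Spacer:** the cream-white disc is on the deck at about (254,152). The red one at (331,172) on the bench has the wrong colour.
- **Recesses:** wide at about (275,204), narrow at about (216,171).
- **Bystanders:** pin at about (230,193), nut at about (261,179).

This enlarged crop already confirms both targets. Next I'll turn these into positions.

```bash
cat > h.py <<'E'
import numpy as np, cv2
from scipy.spatial.transform import Rotation as R
def world(px,info,z):
    d=R.from_quat(info["rotation"]).apply(np.linalg.inv(info["mtx"])@[px[0],px[1],1.])
    return info["xyz"]+d*(z-info["xyz"][2])/d[2]
def pix(p,info):
    c=info["mtx"]@R.from_quat(info["rotation"]).inv().apply(np.asarray(p)-info["xyz"]); return c[:2]/c[2]
def blob(mask,near):
    n,l,s,c=cv2.connectedComponentsWithStats(mask.astype(np.uint8))
    k=[i for i in range(1,n) if s[i,4]>15]
    i=min(k,key=lambda i:np.hypot(*(c[i]-near))); return c[i],s[i,4],s[i,:4]
def tcp(o):
    r=R.from_quat(o["ee_rot"]); return np.array(o["position"]),r
E
python3 - <<'E'
from h import *
from workcell import manip
im=cv2.imread("pics/top0.png"); info=manip.camera_info("top")
b,g,r=[im[:,:,i].astype(int) for i in range(3)]
hsv=cv2.cvtColor(im,cv2.COLOR_BGR2HSV)
for n,p in dict(plate=(235,224),spacer=(249,152),wide=(275,204),narrow=(216,171),deck=(245,190),wood=(300,250)).items(): print(n,im[p[1],p[0]],hsv[p[1],p[0]])
hull=(hsv[...,1]<60)&(hsv[...,2]>110)
c,a,bb=blob(cv2.morphologyEx(hull.astype(np.uint8),cv2.MORPH_OPEN,np.ones((3,3))),(245,190)); print("deck",c,a,bb)
brown=(hsv[...,1]>60)
m=np.zeros_like(brown); 
P={}
for n,p,w,mk,z in [("wide",(275,204),17,brown,.022),("narrow",(216,171),12,brown,.022),("plate",(241,219),16,hsv[...,2]<105,.034),("spacer",(254,152),12,(r-b>22)&(r>190),.034),("pin",(230,193),7,None,.058),("nut",(261,178),7,None,.031)]:
    if mk is None: c=p
    else:
        m=np.zeros(brown.shape,bool); m[p[1]-w:p[1]+w+1,p[0]-w:p[0]+w+1]=mk[p[1]-w:p[1]+w+1,p[0]-w:p[0]+w+1]
        c,a,bb=blob(m,p); print(n,c,a,bb)
    P[n]=world(c,info,z); print(n,P[n].round(4))
d=P["narrow"]-P["wide"]; yaw=np.arctan2(d[1],d[0])-np.arctan2(90,140); print("len",np.linalg.norm(d)*1000,"expect",np.hypot(140,90),"yaw",np.degrees(yaw))
for a,t in(("plate","wide"),("spacer","narrow")):
    d=P[t]-P[a]; print(a,np.hypot(*d[:2]),np.degrees(np.arctan2(d[1],d[0])))
E
```

```text
plate [72 68 68] [120  14  72]
spacer [192 213 212] [ 31  25 213]
wide [ 78 104 128] [ 16 100 128]
narrow [ 80 108 133] [ 16 102 133]
deck [172 172 163] [ 90  13 172]
wood [ 48  71 101] [ 13 134 101]
deck [244.42421223 185.08494208] 8029 [183 121 126 134]
wide [275.10275229 203.52844037] 545 [262 191  27  26]
wide [ 0.5194 -0.0178  0.022 ]
narrow [215.36  170.804] 250 [207 162  18  18]
narrow [0.6023 0.126  0.022 ]
plate [241.02888889 218.87333333] 450 [229 207  25  24]
plate [0.4834 0.0645 0.034 ]
spacer [257.12121212 147.72727273] 33 [252 144   9  11]
spacer [0.6545 0.0228 0.034 ]
pin [0.5438 0.0877 0.058 ]
nut [0.5811 0.0149 0.031 ]
len 165.9251754954372 expect 166.43316977093238 yaw 27.276165887549162
plate 0.08975897888536874 -66.36122080547287
spacer 0.11560322623390488 116.82341002939582
```

```bash
python3 -m jog '[{"offset":[-0.244,-0.214,0.033],"rotation":[0,0,0],"fingers":-0.3},{"offset":[-0.244,-0.214,0.033],"rotation":[0,0,0],"fingers":-0.3},{"offset":[-0.244,-0.214,0.033],"rotation":[0,0,0],"fingers":-0.3},{"offset":[-0.244,-0.214,0.033],"rotation":[0,0,0],"fingers":-0.3},{"offset":[-0.244,-0.214,0.033],"rotation":[0,0,0],"fingers":-0.3},{"offset":[-0.244,-0.214,0.033],"rotation":[0,0,0],"fingers":-0.3},{"offset":[-0.244,-0.214,0.033],"rotation":[0,0,0],"fingers":-0.3},{"offset":[-0.244,-0.214,0.033],"rotation":[0,0,0],"fingers":-0.3}]'
python3 -m jog '[{"offset":[-0.244,-0.214,0.033],"rotation":[0,0,0.0886],"fingers":-0.3},{"offset":[0,0,0],"rotation":[0,0,0.0886],"fingers":-0.3},{"offset":[0,0,0],"rotation":[0,0,0.0886],"fingers":-0.3},{"offset":[0,0,0],"rotation":[0,0,0.0886],"fingers":-0.3},{"offset":[0,0,0],"rotation":[0,0,0],"fingers":-0.3}]'
python3 - <<'E'
from h import *
from workcell import manip
o=manip.get_obs(); p,r=tcp(o); print(o["clock"],p,r.as_matrix().round(3),o["grip_width"])
i=manip.camera_info("wrist"); im=manip.camera("wrist"); cv2.imwrite("pics/w1.png",im[:,:,::-1]); np.save("w1.npy",i,allow_pickle=True)
for n,q in dict(wide=(.5194,-.0178,.022),plate=(.4834,.0645,.034),spacer=(.653,.028,.034)).items(): print(n,pix(q,i))
E
```

```text
clock: 1.8
position: [0.424, 0.2032, 0.2109]
ee_rot: [0.223, 0.975, 0.0, 0.0]
ft_force: [0.4, 0.4, -1.1]
grip_width: 0.349
clock: 2.42
position: [0.4426, 0.1599, 0.2059]
ee_rot: [0.547, 0.837, 0.0, 0.0]
ft_force: [0.1, 0.5, -0.3]
grip_width: 0.349
2.425 [0.44264833 0.15993322 0.20590461] [[-0.403  0.915  0.   ]
 [ 0.915  0.403  0.   ]
 [ 0.     0.    -1.   ]] 0.34919234236423996
wide [272.54366193 349.97980913]
plate [272.60103703 285.812247  ]
spacer [396.79868586 366.594844  ]
```

View pics/w1.png

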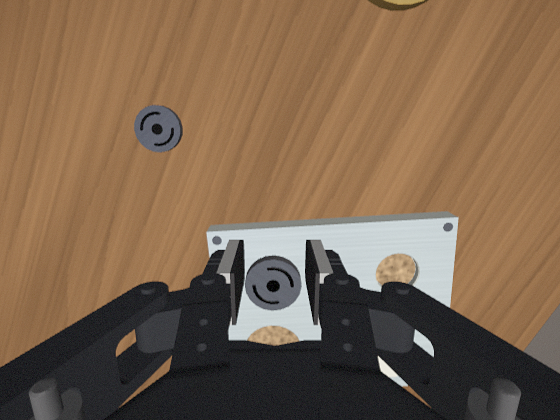

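The wrist view shows the plate at (273,283) where predicted, with the wide recess straight behind it at (273,340) and both centred between the fingers. So I need only tool −x, then down.

```bash
python3 -m jog '[{"offset":[-0.165,-0.004,0],"rotation":[0,0,0],"fingers":-0.3},{"offset":[-0.165,-0.004,0.3],"rotation":[0,0,0],"fingers":-0.3},{"offset":[0,0,0.33],"rotation":[0,0,0],"fingers":-0.3},{"offset":[0,0,0.33],"rotation":[0,0,0],"fingers":-0.3},{"offset":[0,0,0],"rotation":[0,0,0],"fingers":-0.3}]'
python3 - <<'E'
from h import *
from workcell import manip
o=manip.get_obs(); print(o["position"],o["ft_force"])
a=manip.camera("scene");i=manip.camera_info("scene");b=manip.camera("wrist")
c=pix(o["position"],i).astype(int); print(c)
s=a[max(c[1]-70,0):c[1]+70,c[0]-70:c[0]+70]
cv2.imwrite("pics/s2.png",np.hstack([cv2.resize(s,(420,420),interpolation=cv2.INTER_CUBIC),cv2.resize(b[180:420,160:380],(380,420))])[:,:,::-1])
E
```

```text
clock: 3.1
position: [0.4591, 0.1132, 0.0593]
ee_rot: [0.546, 0.838, -0.003, -0.002]
ft_force: [0.6, -1.1, 0.5]
grip_width: 0.351
[0.45906499 0.11319441 0.05927289] [ 0.57462951 -1.10659348  0.49577971]
[283 182]
```

View pics/s2.png

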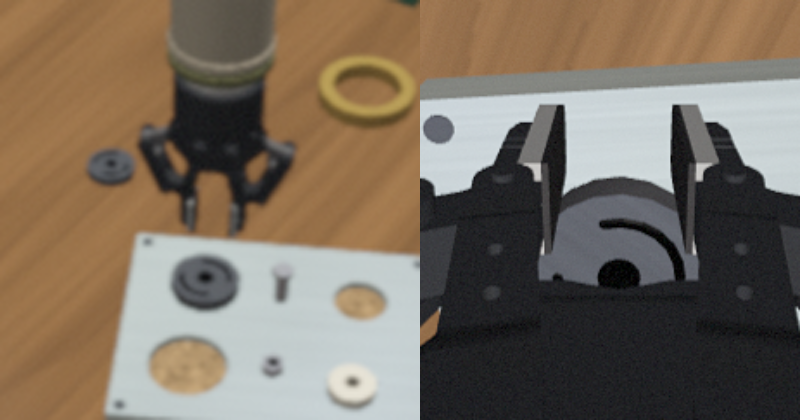

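The fingertips are behind the plate and centred on it, with the plate still where it was. I'll lower them gently towards the deck while watching the force.

```bash
python3 -m jog '[{"offset":[0,0,0.03],"rotation":[0,0,0],"fingers":-0.3},{"offset":[0,0,0.03],"rotation":[0,0,0],"fingers":-0.3},{"offset":[0,0,0],"rotation":[0,0,0],"fingers":-0.3}]'
python3 -m jog '[{"offset":[0,0,0.02],"rotation":[0,0,0],"fingers":-0.3},{"offset":[0,0,0],"rotation":[0,0,0],"fingers":-0.3}]'
python3 -m jog '[{"offset":[0,0,0.013],"rotation":[0,0,0],"fingers":-0.3},{"offset":[0,0,0],"rotation":[0,0,0],"fingers":-0.3}]'
```

```text
clock: 3.58
position: [0.4615, 0.1142, 0.053]
ee_rot: [0.547, 0.837, 0.0, 0.0]
ft_force: [0.0, -0.1, -0.7]
grip_width: 0.352
clock: 3.82
position: [0.4612, 0.1141, 0.0496]
ee_rot: [0.547, 0.837, -0.0, -0.0]
ft_force: [0.1, 0.1, 0.9]
grip_width: 0.355
clock: 4.08
position: [0.4613, 0.1141, 0.0477]
ee_rot: [0.547, 0.837, -0.0, -0.0]
ft_force: [-0.3, 0.6, -0.1]
grip_width: 0.347
```

```bash
python3 -m jog '[{"offset":[0,0,0.013],"rotation":[0,0,0],"fingers":-0.3},{"offset":[0,0,0],"rotation":[0,0,0],"fingers":-0.3}]'
python3 -m jog '[{"offset":[0,0,0.013],"rotation":[0,0,0],"fingers":-0.3},{"offset":[0,0,0],"rotation":[0,0,0],"fingers":-0.3}]'
python3 - <<'E'
from h import *
from workcell import manip
b=manip.camera("wrist"); cv2.imwrite("pics/w3.png",cv2.resize(b[200:420,150:390],None,fx=2.5,fy=2.5)[:,:,::-1])
E
```

```text
clock: 4.32
position: [0.4613, 0.114, 0.0457]
ee_rot: [0.547, 0.837, -0.0, -0.0]
ft_force: [0.1, 0.3, -1.1]
grip_width: 0.348
clock: 4.58
position: [0.4613, 0.1141, 0.0437]
ee_rot: [0.547, 0.837, -0.0, -0.0]
ft_force: [0.0, 0.5, 0.5]
grip_width: 0.352
```

View pics/w3.png

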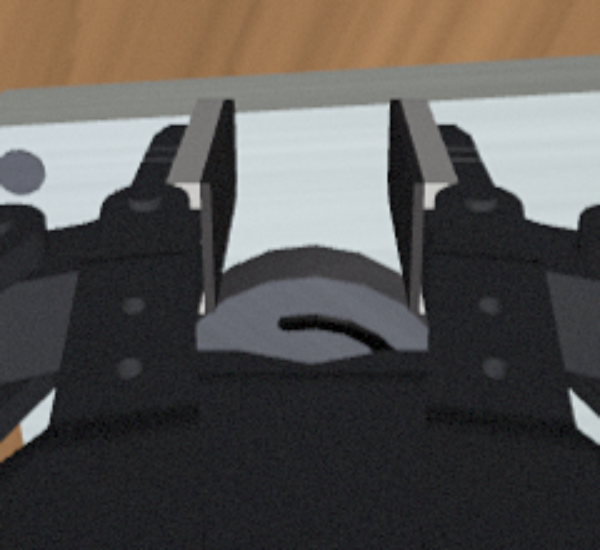

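The tips stand below the plate's top edge, about 2–3 mm above the deck, straddling the plate's back symmetrically. Now I push along −x.

```bash
python3 -m jog '[{"offset":[-0.04,0,0.01],"rotation":[0,0,0],"fingers":-0.3},{"offset":[-0.04,0,0],"rotation":[0,0,0],"fingers":-0.3},{"offset":[-0.04,0,0],"rotation":[0,0,0],"fingers":-0.3},{"offset":[-0.04,0,0],"rotation":[0,0,0],"fingers":-0.3},{"offset":[-0.04,0,0],"rotation":[0,0,0],"fingers":-0.3},{"offset":[-0.04,0,0],"rotation":[0,0,0],"fingers":-0.3},{"offset":[-0.04,0,0],"rotation":[0,0,0],"fingers":-0.3},{"offset":[-0.04,0,0],"rotation":[0,0,0],"fingers":-0.3}]'
python3 - <<'E'
from h import *
from workcell import manip
o=manip.get_obs(); b=manip.camera("scene"); cv2.imwrite("pics/s4.png",cv2.resize(b[160:290,220:380],None,fx=4,fy=4,interpolation=cv2.INTER_CUBIC)[:,:,::-1])
p,r=tcp(o); print(p,r.inv().apply(np.array([.5194,-.0178,.022])-p))
E
```

```text
clock: 5.62
position: [0.4808, 0.0698, 0.0424]
ee_rot: [0.547, 0.837, 0.0, -0.0]
ft_force: [-0.9, 2.1, -0.2]
grip_width: 0.349
[0.48080941 0.06984208 0.04240577] [-0.09576399  0.00014395  0.0203961 ]
```

View pics/s4.png

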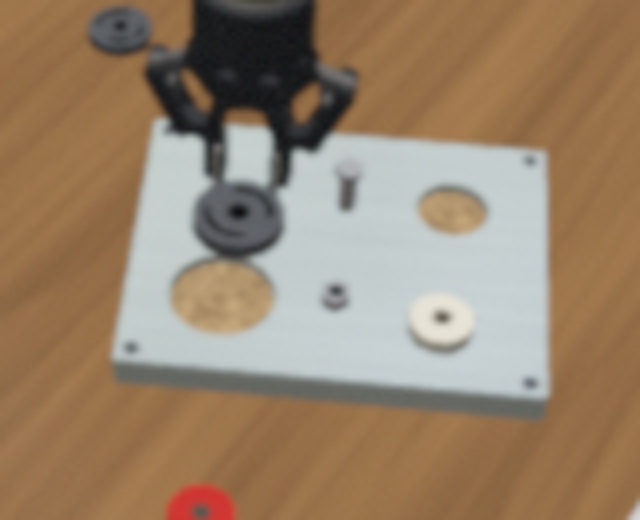

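The plate is sliding towards the recess with about 2.3 N of push, and the pin and nut are untouched. About 59 mm is left.

```bash
python3 -m jog '[{"offset":[-0.04,0,0],"rotation":[0,0,0],"fingers":-0.3},{"offset":[-0.04,0,0],"rotation":[0,0,0],"fingers":-0.3},{"offset":[-0.04,0,0],"rotation":[0,0,0],"fingers":-0.3},{"offset":[-0.04,0,0],"rotation":[0,0,0],"fingers":-0.3},{"offset":[-0.04,0,0],"rotation":[0,0,0],"fingers":-0.3},{"offset":[-0.04,0,0],"rotation":[0,0,0],"fingers":-0.3},{"offset":[-0.03,0,0],"rotation":[0,0,0],"fingers":-0.3},{"offset":[0,0,0],"rotation":[0,0,0],"fingers":-0.3}]'
python3 - <<'E'
from h import *
from workcell import manip
o=manip.get_obs(); b=manip.camera("scene"); w=manip.camera("wrist")
cv2.imwrite("pics/s5.png",np.hstack([cv2.resize(b[175:275,230:330],(400,400),interpolation=cv2.INTER_CUBIC),cv2.resize(w[200:420,160:380],(400,400))])[:,:,::-1])
p,r=tcp(o); print(p,r.inv().apply(np.array([.5194,-.0178,.022])-p))
E
```

```text
clock: 6.68
position: [0.4971, 0.0325, 0.0424]
ee_rot: [0.547, 0.837, -0.0, 0.0]
ft_force: [0.3, -0.4, 1.1]
grip_width: 0.347
[0.49714015 0.03252909 0.04243482] [-0.05502489  0.00021019  0.0204528 ]
```

View pics/s5.png

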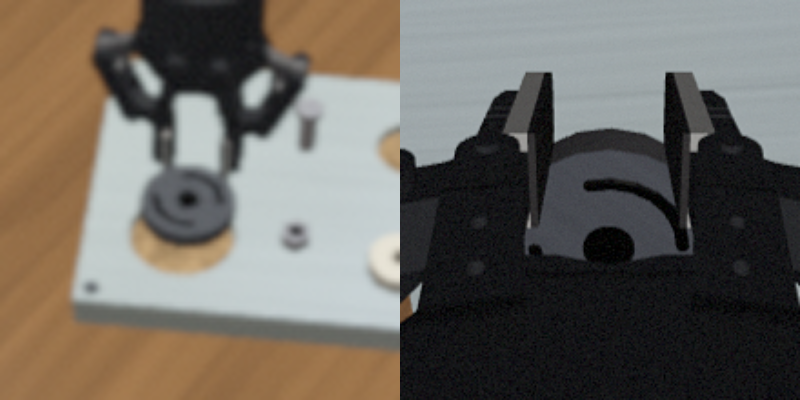

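Now the plate overhangs the rim, on line, with about 18 mm to go.

```bash
python3 -m jog '[{"offset":[-0.033,0,0],"rotation":[0,0,0],"fingers":-0.3},{"offset":[-0.033,0,0],"rotation":[0,0,0],"fingers":-0.3},{"offset":[-0.033,0,0],"rotation":[0,0,0],"fingers":-0.3},{"offset":[-0.02,0,0],"rotation":[0,0,0],"fingers":-0.3},{"offset":[0,0,0],"rotation":[0,0,0],"fingers":-0.3}]'
python3 - <<'E'
from h import *
from workcell import manip
o=manip.get_obs(); b=manip.camera("scene"); t=manip.camera("top")
cv2.imwrite("pics/s6.png",np.hstack([cv2.resize(b[175:275,230:330],(400,400),interpolation=cv2.INTER_CUBIC),cv2.resize(t[160:240,230:310],(400,400),interpolation=cv2.INTER_CUBIC)])[:,:,::-1])
p,r=tcp(o); print(p,r.inv().apply(np.array([.5194,-.0178,.022])-p),r.inv().apply(np.array([.653,.028,.034])-p),r.inv().apply(np.array([.6023,.126,.022])-p))
E
```

```text
clock: 7.4
position: [0.5042, 0.0162, 0.0424]
ee_rot: [0.547, 0.837, -0.0, 0.0]
ft_force: [-1.4, -0.3, 0.0]
grip_width: 0.349
[0.50418668 0.01615442 0.04235714] [-0.03719964  0.00032574  0.02036766] [-0.04880553  0.14108021  0.00836416] [0.06130347 0.1339221  0.0203333 ]
```

View pics/s6.png

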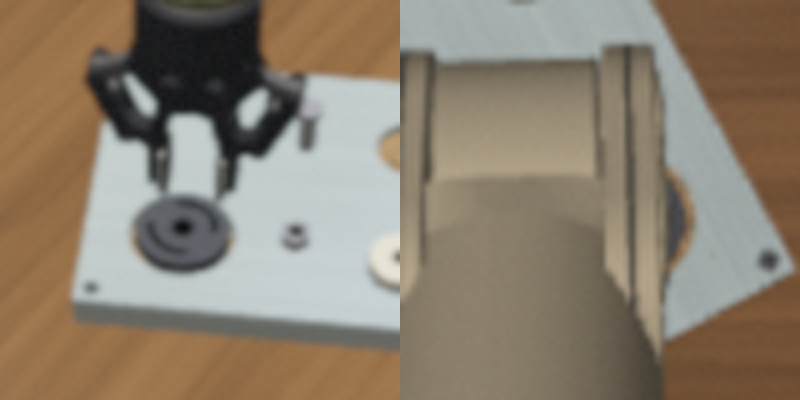

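The plate appears to have dropped in, with its top low and a brown gap all round it. I'll back off, lift, move behind the spacer and look again with a clear view.

```bash
python3 -m jog '[{"offset":[0.06,0,0],"rotation":[0,0,0],"fingers":-0.3},{"offset":[0,0,-0.4],"rotation":[0,0,0],"fingers":-0.3},{"offset":[0,0,-0.4],"rotation":[0,0,0],"fingers":-0.6},{"offset":[-0.165,0.235,0],"rotation":[0,0,0],"fingers":-0.6},{"offset":[-0.165,0.235,0],"rotation":[0,0,0],"fingers":-0.6},{"offset":[-0.165,0.235,0],"rotation":[0,0,0],"fingers":-0.6},{"offset":[-0.165,0.235,0],"rotation":[0,0,0],"fingers":-0.6},{"offset":[0,0,0],"rotation":[0,0,0],"fingers":-0.6}]'
python3 - <<'E'
from h import *
from workcell import manip
o=manip.get_obs(); p,r=tcp(o); i=manip.camera_info("wrist"); w=manip.camera("wrist"); b=manip.camera("scene")
np.save("w7.npy",w); 
print(p, {n:pix(q,i).round() for n,q in dict(spacer=(.653,.028,.034),narrow=(.6023,.126,.022),wide=(.5194,-.0178,.022)).items()})
hsv=cv2.cvtColor(w,cv2.COLOR_RGB2HSV); sp=pix((.653,.028,.034),i).astype(int)
print(w[sp[1]-30:sp[1]+31:10,sp[0]])
print(manip.recognise("wrist","spacer"),manip.recognise("wrist","narrow_recess"))
cv2.imwrite("pics/s7.png",np.hstack([cv2.resize(b[175:275,230:330],(300,300),interpolation=cv2.INTER_CUBIC),cv2.resize(w,(400,300))])[:,:,::-1])
E
```

```text
clock: 8.5
position: [0.6706, -0.0091, 0.161]
ee_rot: [0.547, 0.837, -0.001, -0.0]
ft_force: [-0.3, 0.1, -0.3]
grip_width: 0.2
[ 0.67061802 -0.00912108  0.16101516] {'spacer': array([272., 151.]), 'narrow': array([263.,  -2.]), 'wide': array([100., 134.])}
[[224 226 217]
 [224 225 214]
 [157 157 146]
 [227 227 216]
 [223 221 212]
 [196 206 209]
 [190 199 204]]
[{'bbox': [240.0, 117.6, 289.2, 169.0], 'conf': 0.86}, {'bbox': [122.4, 273.7, 160.5, 299.2], 'conf': 0.83}] [{'bbox': [0.0, 0.0, 345.1, 210.8], 'conf': 0.82}]
```

View pics/s7.png

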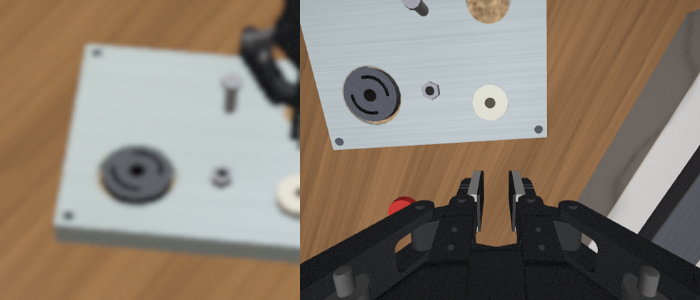

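The valve plate is flat in the wide recess, with an even thin brown ring round it. The spacer shows at (265,143) in the wrist picture, and the pin and nut are still standing. Next I work out the spacer position and the push line.

```bash
python3 - <<'E'
from h import *
from workcell import manip
o=manip.get_obs(); p,r=tcp(o); i=manip.camera_info("wrist"); w=np.load("w7.npy").astype(int)
m=((w[...,0]-w[...,2])>5)&(w[...,0]>190); c,a,bb=blob(m,(265,143)); print(c,a,bb)
bb=np.array(bb); c2=bb[:2]+bb[2:]/2
for k in (c,c2): S=world(k,i,.034); print(S)
N=np.array([.6023,.126,.022])
print("tool frame spacer",r.inv().apply(S-p),"narrow",r.inv().apply(N-p))
E
```

```text
[265.68817204 143.24731183] 1767 [241 119  50  50]
[0.64401546 0.03192936 0.034     ]
[0.64447375 0.03149035 0.034     ]
tool frame spacer [ 0.04614987 -0.00603212  0.12854839] narrow [ 0.14963289 -0.00665598  0.14061386]
```

```bash
python3 -m jog '[{"offset":[0,-0.042,0.35],"rotation":[0,0,0],"fingers":-0.6},{"offset":[0,0,0.35],"rotation":[0,0,0],"fingers":-0.6},{"offset":[0,0,0.05],"rotation":[0,0,0],"fingers":-0.6},{"offset":[0,0,0],"rotation":[0,0,0],"fingers":-0.6}]'
python3 -m jog '[{"offset":[0,0,0.02],"rotation":[0,0,0],"fingers":-0.6},{"offset":[0,0,0],"rotation":[0,0,0],"fingers":-0.6}]'
python3 -m jog '[{"offset":[0,0,0.013],"rotation":[0,0,0],"fingers":-0.6},{"offset":[0,0,0],"rotation":[0,0,0],"fingers":-0.6}]'
python3 - <<'E'
from h import *
from workcell import manip
o=manip.get_obs(); b=manip.camera("scene"); w=manip.camera("wrist")
cv2.imwrite("pics/s8.png",np.hstack([cv2.resize(b[175:275,270:370],(400,400),interpolation=cv2.INTER_CUBIC),cv2.resize(w[:330,100:430],(400,400))])[:,:,::-1])
p,r=tcp(o)
for q in ([.6442,.0317,.034],[.6023,.126,.022]): print(r.inv().apply(np.array(q)-p).round(4))
E
```

```text
clock: 9.2
position: [0.664, -0.0114, 0.0515]
ee_rot: [0.547, 0.837, 0.0, 0.0]
ft_force: [0.5, -0.5, 0.7]
grip_width: 0.204
clock: 9.45
position: [0.6644, -0.0116, 0.0484]
ee_rot: [0.547, 0.837, 0.001, 0.001]
ft_force: [0.1, -0.9, 0.4]
grip_width: 0.196
clock: 9.7
position: [0.6636, -0.0116, 0.045]
ee_rot: [0.547, 0.837, 0.0, -0.0]
ft_force: [1.0, 0.5, -0.2]
grip_width: 0.202
[ 0.0474 -0.0004  0.011 ]
[ 0.1506 -0.0009  0.023 ]
```

View pics/s8.png

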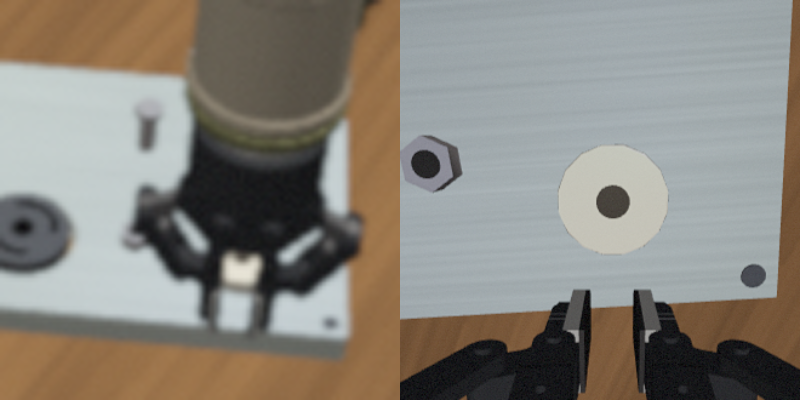

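The tips are behind the spacer, centred on it, clear of the nut and pin. Now I push along +x, about 121 mm in all.

```bash
python3 -m jog '[{"offset":[0.04,-0.003,0.013],"rotation":[0,0,0],"fingers":-0.6},{"offset":[0.04,-0.003,0],"rotation":[0,0,0],"fingers":-0.6},{"offset":[0.035,0,0],"rotation":[0,0,0],"fingers":-0.6},{"offset":[0.035,0,0],"rotation":[0,0,0],"fingers":-0.6},{"offset":[0.035,0,0],"rotation":[0,0,0],"fingers":-0.6},{"offset":[0.035,0,0],"rotation":[0,0,0],"fingers":-0.6},{"offset":[0.035,0,0],"rotation":[0,0,0],"fingers":-0.6},{"offset":[0.035,0,0],"rotation":[0,0,0],"fingers":-0.6}]'
python3 -m jog '[{"offset":[0.035,0,0],"rotation":[0,0,0],"fingers":-0.6},{"offset":[0.035,0,0],"rotation":[0,0,0],"fingers":-0.6},{"offset":[0.035,0,0],"rotation":[0,0,0],"fingers":-0.6},{"offset":[0.035,0,0],"rotation":[0,0,0],"fingers":-0.6},{"offset":[0.035,0,0],"rotation":[0,0,0],"fingers":-0.6},{"offset":[0.035,0,0],"rotation":[0,0,0],"fingers":-0.6}]'
python3 - <<'E'
from h import *
from workcell import manip
o=manip.get_obs(); i=manip.camera_info("wrist"); w=manip.camera("wrist"); p,r=tcp(o)
cv2.imwrite("pics/s9.png",w[:,:,::-1])
N=[.6023,.126,.022]; print(p,r.inv().apply(np.array(N)-p).round(4),pix(N,i))
m=((w[...,0].astype(int)-w[...,2])>5)&(w[...,0]>190); c,a,bb=blob(m,(272,170)); S=world(c,i,.034); print(c,a,bb,S,r.inv().apply(S-p).round(4))
E
```

```text
clock: 10.8
position: [0.6452, 0.0281, 0.043]
ee_rot: [0.547, 0.837, 0.0, 0.0]
ft_force: [0.3, -0.8, -0.3]
grip_width: 0.201
clock: 11.55
position: [0.6325, 0.057, 0.043]
ee_rot: [0.547, 0.837, 0.0, -0.0]
ft_force: [0.8, -0.2, 0.7]
grip_width: 0.196
[0.63248523 0.05701292 0.04300142] [0.0753 0.0001 0.021 ] [272.73207616  95.74383839]
[274.10523832 203.37730061] 4238 [230 162  89  84] [0.62115447 0.0846704  0.034     ] [0.0299 0.0007 0.009 ]
```

View pics/s9.png

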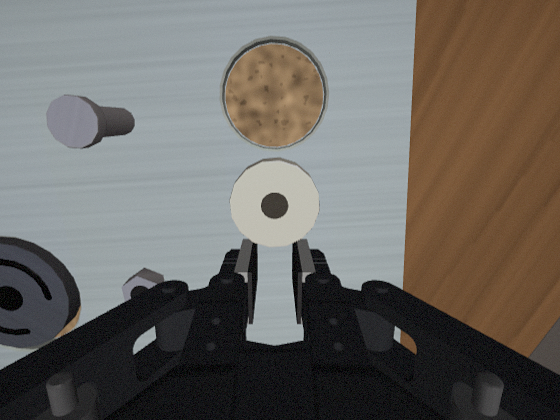

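The spacer at (274,203) is centred in the fingers, with the narrow recess straight ahead at (274,93) and 46 mm to go.

```bash
python3 -m jog '[{"offset":[0.035,0,0],"rotation":[0,0,0],"fingers":-0.6},{"offset":[0.035,0,0],"rotation":[0,0,0],"fingers":-0.6},{"offset":[0.035,0,0],"rotation":[0,0,0],"fingers":-0.6},{"offset":[0.035,0,0],"rotation":[0,0,0],"fingers":-0.6},{"offset":[0.035,0,0],"rotation":[0,0,0],"fingers":-0.6},{"offset":[0.035,0,0],"rotation":[0,0,0],"fingers":-0.6},{"offset":[0.035,0,0],"rotation":[0,0,0],"fingers":-0.6},{"offset":[0.035,0,0],"rotation":[0,0,0],"fingers":-0.6}]'
python3 -m jog '[{"offset":[0.015,0,0],"rotation":[0,0,0],"fingers":-0.6},{"offset":[0.012,0,0],"rotation":[0,0,0],"fingers":-0.6},{"offset":[0,0,0],"rotation":[0,0,0],"fingers":-0.6}]'
python3 - <<'E'
from h import *
from workcell import manip
o=manip.get_obs(); i=manip.camera_info("wrist"); w=manip.camera("wrist"); p,r=tcp(o)
cv2.imwrite("pics/s10.png",w[:,:,::-1])
N=[.6023,.126,.022]; print(p,r.inv().apply(np.array(N)-p).round(4),pix(N,i))
E
```

```text
clock: 12.6
position: [0.6157, 0.0955, 0.043]
ee_rot: [0.547, 0.837, 0.0, -0.0]
ft_force: [-0.4, 0.6, -0.0]
grip_width: 0.199
clock: 12.98
position: [0.6141, 0.0989, 0.043]
ee_rot: [0.547, 0.837, 0.0, -0.0]
ft_force: [0.4, -0.0, 0.8]
grip_width: 0.203
[0.6141085  0.0989009  0.04298347] [0.0296 0.0001 0.021 ] [272.77176237 197.45621739]
```

View pics/s10.png

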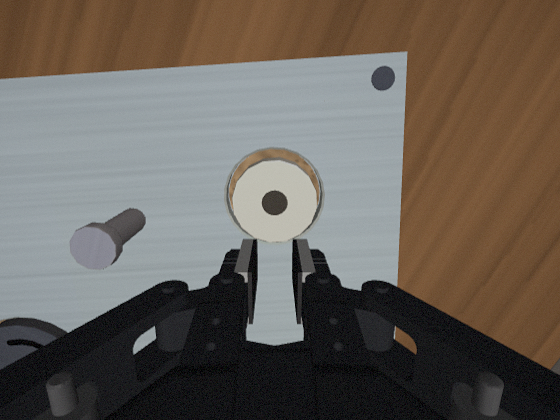

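Spacer at (274,202), inside the mouth with the brown gap ahead. The picture doesn't show whether its rear edge has dropped, so I'll measure that numerically.

```bash
cat > m.py <<'E'
from h import *
from workcell import manip
o=manip.get_obs(); p,r=tcp(o); i=manip.camera_info("wrist"); w=manip.camera("wrist").astype(int)
c0=pix([.6023,.126,.026],i)
m=((w[...,0]-w[...,2])>5)&(w[...,0]-w[...,2]<30)&(w[...,0]>150); c,a,bb=blob(m,c0); print("blob",c,a,bb)
k=max(cv2.findContours((m*255).astype(np.uint8),cv2.RETR_EXTERNAL,cv2.CHAIN_APPROX_NONE)[0],key=cv2.contourArea); print("ellipse",cv2.fitEllipse(k))
for z,n in((.026,"seated"),(.034,"deck")):
    q=np.array([.6023,.126,z]); t=np.linspace(0,2*np.pi,60)
    e=cv2.fitEllipse(np.array([pix(q+.02*np.array([np.cos(s),np.sin(s),0]),i) for s in t],np.float32)); print(n,e)
S=world(c,i,.026); print("offset from recess in tool",r.inv().apply(S-np.array([.6023,.126,.026])).round(4))
E
python3 m.py
```

```text
blob [274.11999178 200.88740497] 4867 [232 160  85  82]
ellipse ((274.1402282714844, 201.01394653320312), (80.1939697265625, 83.68014526367188), 96.20291900634766)
seated ((272.736328125, 197.8094482421875), (83.9652328491211, 86.63792419433594), 91.6129150390625)
deck ((272.61553955078125, 202.19625854492188), (88.34953308105469, 91.51145935058594), 91.53797149658203)
offset from recess in tool [-0.0008  0.0006 -0.    ]
```

The ellipse is 83.7 px wide. I'd expect about 87 px if it's seated and 91 px on the deck, so it's seated and centred within 1 mm. Now I retreat and lift.

```bash
python3 -m jog '[{"offset":[-0.06,0,0],"rotation":[0,0,0],"fingers":-0.6},{"offset":[0,0,-0.4],"rotation":[0,0,0],"fingers":-0.6},{"offset":[0,0,-0.4],"rotation":[0,0,0],"fingers":-0.6},{"offset":[-0.35,0,-0.2],"rotation":[0,0,0],"fingers":-0.6},{"offset":[-0.35,0,-0.2],"rotation":[0,0,0],"fingers":-0.6},{"offset":[-0.35,0,0],"rotation":[0,0,0],"fingers":-0.6},{"offset":[0,0,0],"rotation":[0,0,0],"fingers":-0.6},{"offset":[0,0,0],"rotation":[0,0,0],"fingers":-0.6}]'
python3 m.py
python3 - <<'E'
from h import *
from workcell import manip
i=manip.camera_info("wrist"); w=manip.camera("wrist"); b=manip.camera("scene")
print(pix([.5194,-.0178,.026],i),pix([.6023,.126,.026],i))
w=cv2.resize(w[:,:430],(430,420)); b=cv2.resize(b[160:290,240:370],(370,420)[:2],interpolation=cv2.INTER_CUBIC)
cv2.imwrite("pics/s11.png",np.hstack([w,b])[:,:,::-1])
E
```

```text
clock: 14.08
position: [0.6809, -0.0539, 0.2226]
ee_rot: [0.547, 0.837, 0.0, -0.0]
ft_force: [0.0, 1.1, -0.2]
grip_width: 0.2
blob [343. 115.] 37 [343  97   1  37]
ellipse ((461.6172790527344, 141.56544494628906), (2.1158804893493652, 356.14422607421875), 30.23933219909668)
seated ((274.2611389160156, -36.41319274902344), (45.67237091064453, 53.132850646972656), 0.13127484917640686)
deck ((274.2388916015625, -40.898948669433594), (46.99118423461914, 54.84073257446289), 0.1290043145418167)
offset from recess in tool [-1.272e-01  6.760e-02 -1.000e-04]
[134.49678756  84.56867636] [274.07270147 -34.42531307]
```

View pics/s11.png

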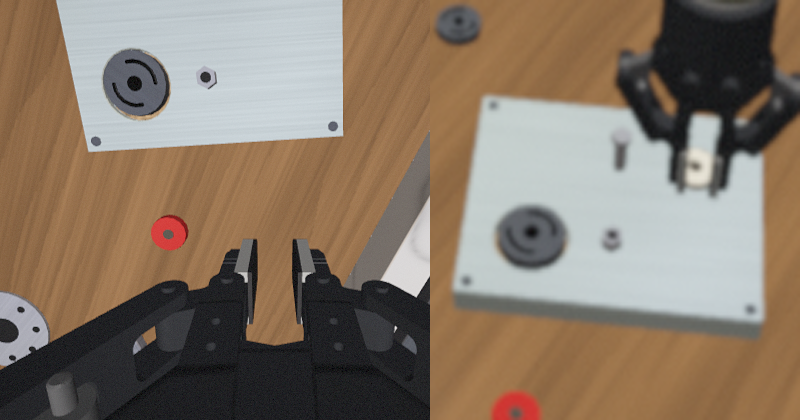

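The plate is flat in its recess, and the pin and nut are upright and untouched. The spacer is out of this view, so I'll move +x at this height to check it numerically once more.

```bash
python3 -m jog '[{"offset":[0.3,0,0],"rotation":[0,0,0],"fingers":-0.6},{"offset":[0.3,0,0],"rotation":[0,0,0],"fingers":-0.6},{"offset":[0,0,0],"rotation":[0,0,0],"fingers":-0.6},{"offset":[0,0,0],"rotation":[0,0,0],"fingers":-0.6}]'
python3 m.py
python3 - <<'E'
from h import *
from workcell import manip
i=manip.camera_info("wrist"); w=manip.camera("wrist"); cx,cy=pix([.6023,.126,.022],i).astype(int); print(cx,cy)
# brown ring around the disc: profile along 8 rays (1=cork brown, w=white, .=other)
for a in range(0,360,45):
    s=""
    for q in range(0,40,2):
        x,y=int(cx+q*np.cos(np.radians(a))),int(cy+q*np.sin(np.radians(a)))
        if not(0<=y<420): break
        R_,G,B=map(int,w[y,x]); s+="b" if R_-B>35 else "w" if R_-B>5 else "."
    print(a,s)
E
```

```text
clock: 14.72
position: [0.6448, 0.0292, 0.2233]
ee_rot: [0.546, 0.837, 0.0, 0.0]
ft_force: [-0.5, -0.1, -0.3]
grip_width: 0.195
blob [270.1420205   84.18008785] 683 [254  61  40  38]
ellipse ((270.928466796875, 82.281982421875), (26.492427825927734, 43.135005950927734), 125.23930358886719)
seated ((273.9080810546875, 74.4320297241211), (41.99750900268555, 45.01587677001953), 179.8955535888672)
deck ((273.88507080078125, 73.26325225830078), (43.109779357910156, 46.249481201171875), 179.89059448242188)
offset from recess in tool [-0.0084 -0.0036  0.    ]
274 74
0 wwww.......b........
45 wwwwwwww..wwb.......
90 wwwwwwwwwwwwb.......
135 wwww.wwwwwwbb.......
180 wwwwwwwwwwwbw.......
225 www.ww....bb........
270 www........bw.......
315 www.......wb........
```

```bash
python3 - <<'E'
from h import *
from workcell import manip
i=manip.camera_info("wrist"); w=manip.camera("wrist")
for y in range(46,106,5): print(y,[ "%d/%d"%(w[y,x,0],int(w[y,x,0])-int(w[y,x,2])) for x in range(246,306,5)])
# fit bright disc outline
g=cv2.GaussianBlur(w,(3,3),0).astype(int); brown=(g[...,0]-g[...,2])>30
m=np.zeros(brown.shape,np.uint8); cv2.circle(m,(274,74),24,1,-1); m=(m>0)&~brown&(w.min(2)>150)
n,l,s,c=cv2.connectedComponentsWithStats(m.astype(np.uint8)); k=1+s[1:,4].argmax(); print(s[k],c[k])
E
```

```text
46 ['177/-15', '177/-15', '179/-14', '178/-14', '181/-13', '184/-13', '179/-13', '181/-13', '180/-13', '180/-13', '182/-12', '179/-14']
51 ['178/-13', '177/-13', '177/-15', '157/-2', '102/21', '172/52', '157/62', '132/31', '129/4', '181/-14', '181/-14', '182/-13']
56 ['182/-11', '178/-14', '146/4', '181/69', '215/2', '214/3', '213/3', '214/1', '179/5', '104/2', '181/-13', '181/-13']
61 ['181/-13', '181/-13', '171/52', '216/6', '215/5', '214/3', '215/2', '214/2', '214/3', '191/18', '168/-3', '181/-14']
66 ['181/-13', '167/3', '212/7', '213/6', '215/5', '215/5', '216/4', '215/3', '215/1', '216/2', '155/4', '181/-13']
71 ['180/-12', '136/1', '216/7', '214/7', '214/6', '95/13', '97/11', '217/3', '215/3', '214/3', '164/61', '178/-14']
76 ['178/-13', '141/-5', '214/7', '217/8', '217/7', '100/9', '99/11', '214/5', '215/5', '216/4', '147/57', '180/-14']
81 ['180/-13', '173/1', '216/5', '214/7', '216/8', '208/7', '168/9', '215/5', '217/6', '215/4', '179/39', '188/-12']
86 ['185/-12', '183/-15', '169/61', '214/8', '216/8', '217/7', '216/7', '214/7', '215/6', '216/5', '177/-4', '185/-13']
91 ['181/-14', '182/-13', '182/-3', '157/16', '215/8', '215/8', '217/8', '215/8', '218/6', '170/15', '181/-14', '181/-13']
96 ['179/-12', '176/-14', '179/-14', '180/-12', '170/63', '182/7', '185/9', '169/46', '185/9', '184/-14', '184/-15', '184/-13']
101 ['181/-13', '182/-13', '183/-14', '183/-14', '183/-15', '184/-14', '185/-14', '186/-14', '187/-13', '185/-13', '187/-13', '186/-15']
[ 254   53   42   44 1308] [274.47477064  74.32568807]
```

The split was only my colour threshold. The top is evenly bright, its centre is at (274.5,74.3) against (273.9,74.4) predicted for seated, and cork shows nearly all round. It's seated, so I'll hand in.

```bash
python3 -c "
from workcell import manip
print(manip.hand_in(), manip.get_obs()['clock'])"
```

```text
the job is handed in; nothing more can be done
the job is handed in; nothing more can be done
```

I pushed the black valve plate into the wide recess, then the white spacer into the narrow one, without gripping or lifting either. The job was handed in after about 15 s of the 48 s allowed, with the hand about 0.2 m above the jig. Hand-in gave no verdict.

- **Forces:** I used partly open fingertips just above the deck. The readings I took stayed below about 3 N.
- **Valve plate:** the last pictures show it flat in its recess with a thin cork ring round it.
- **Spacer:** its final check was by measurement, because I had used up my picture views. It matched the seated position to within about 1 mm, with cork visible nearly all round. An earlier close-up fit gave its width as 83.7 px, against about 87 expected if seated and 91 if still on the deck.
- **A check that misread:** my colour mask split the spacer's top in the last look. The raw pixels showed it evenly bright, so that was a threshold error, not a tilt.
- **Bystanders:** the pin and nut were upright and appeared unmoved in the last pictures. I didn't look specifically at the lapping ring, template, jar and brush at the end, but the hand never worked near them.

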